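# Turn a clock plate over in its inspection cradle

### The arm

A 6-joint arm with a two-finger parallel gripper is mounted at the origin on the work surface. World frame = base frame: x ahead of the robot, y to its left, z up, the work surface at z = 0. Lengths are in m, angles in rad, forces in N, time in s.
With the tool pointing down it reaches from about 0.425 to 0.95 m from the base axis. Payload 3.5 kg.
Tool frame: the origin (TCP) lies midway between the tips of the shut fingers; the grasp point (between the pads) lies ctrl.hold_point_z behind it (ctrl.hold_point_z is the distance from the TCP to the grasp point, in m); z points along the fingers, x is the direction in which the jaws open and shut, and the axes are right-handed (so a half turn about z gives the same grasp; the last joint's range is limited). The gripper opens to 85 mm and grips with 20 to 120 N. Pads are 22 mm wide; open, the fingers measure 114 mm over their backs; the gripper's body (76 mm by 85 mm) begins 54 mm behind the grasp point. The pads swing forward as they close: fully open they stand 13 mm farther back than shut.
Start: joints at [-1.451, 0.286, 1.577, -0, 1.279, -0.15], TCP at [0.18, -0.651, 0.231] pointing down, gripper open.
Joint ranges: [-2.77, 2.77], [-0.9, 2.22], [0.21, 2.48], [-1.53, 4.67], [0.24, 2.81], [-2.84, 2.84]. Speed limits (rad/s): [2.79, 2.79, 3.14, 3.14, 3.14, 3.14].

### API

Orientations are given as a unit quaternion [x, y, z, w].
In Python, from plant import ctrl gives the robot as it stands.
- The arm moves only by the tool step_arm, never from a script. Its arguments are lists of equal length, an entry for each row: "gripper": the gripper's target within -1 to 1 (shut at 1, half-way at 0, fully open at -1); "linear": the shift along the tool's x, y, z in m, a list of three; "delta_rot": the turn, a rotation vector about the tool's x, y, z in degrees, a list of three. A call has 1 to 20 rows; each row is the pose to reach, as a shift and turn from the pose commanded when the call began, along the tool's axes at that moment; what a row does not reach only later rows make up. A row lasts 1/8 s, in which the tool goes at most 62.5 mm and 10.7 degrees, less where a joint would pass 70% of its speed; a pose out of reach is approached as far as the arm can. A call with a gripper value outside its range is refused whole. The fingers move at their own pace and stop on an object; "grip_force" is the grip in N (left out, the last holds). Time passes only in rows, so rows that repeat a pose let the fingers close. It gives the time, the measured TCP pose, the force and the opening at its end, in the units of the state.
- ctrl.get_state(): the state, without advancing time (a new reading comes with each control period).
- ctrl.read_camera(name): name is "scene" or "top" or "wrist"; returns a dict with "frame" (420x560x3 uint8, red, green, blue), "fx", "fy", "cx", "cy" (pixels), "view" (4x4, takes a point from world to camera coordinates). Camera axes: x right, y down, z forward; pixel columns grow to the right and rows downward; lengths in m; the calibration is good to about 2 mm. A picture is of the moment at which its call begins. There is no depth.
- ctrl.sign_off(): hands the job in, once; it reports no verdict.
The state is a dict: "time": time; "qpos": joint angles; "dq": joint speeds; "joint_efforts": joint torques, N m; "eef_pos": TCP position; "tcp_rot": TCP orientation; "contact_force": force on the tool from outside, world axes, zero at the start; "wrist_torque": the same for the moment, N m; "opening": opening from 0.0 (shut) to 1.0 (fully open).
Only numpy, scipy, OpenCV 4.12 (cv2) and the standard library are available. Lean on these libraries where they do the work, as an engineer would, in place of code of your own. Each camera call takes 0.05 s, during which the arm holds its last target. There are 200 camera calls.

### The job

Draw the red-handled keeper pin up out of its bore and park it upright in the orange side notch at the other end of the cradle, its collar resting on the notch. Then turn the clock plate over, like the page of a book, so that it leans flat on the V cradle's other wall with its white dial facing up; lay it down, do not let it topple over. Leave the other things on the bench where they are.

Things in the scene. Friction and masses are not known exactly. Their poses are not given: they have to be found in the camera images.
- cradle: Inspection cradle fixed to the bench, dark green V of two walls. Origin on the bench under the middle of the valley, which runs along y; z up. The plate starts on the wall that rises to +x; the other rises to -x. Low end cheeks, 36 mm high, at y = +-66 to 72 mm. Aluminium block 36 x 36 x 55 mm with the bore at y = +90 mm; orange notch bracket, 55 mm high, at y = -78 to -145 mm.
- valley (a point): Middle of the V's bottom line, 22 mm above the bench over the cradle's origin, axes as the cradle's. From this line each wall's inner face rises 60 mm along its slope, at 55 degrees to the horizontal, to 71 mm above the bench; walls 130 mm long (along y), 8 mm thick.
- bore (a point): Mouth of the vertical round bore (15 mm wide, 48 mm deep) in the aluminium block, 55 mm above the bench. Axes as the cradle's.
- notch (a point): Parking place in the orange side notch, on its top face 55 mm above the bench. The slot is 17 mm wide (along the cradle's x), runs along y from 25 mm inside this point (+y, blind end) to 30 mm outside it (-y, open end), and is open from above and below, 47 mm clear below. Axes as the cradle's.
- pin: Keeper pin standing in the bore, bar in front of the plate. Origin on the shank's axis at the collar's underside; z up. Steel shank 12 mm in diameter, 45 mm long below the origin; collar 28 mm in diameter, 0 to 6 mm; on it a red bar, 6 to 24 mm above the origin, 14 mm wide (pin's x), 85 mm long (pin's y -55 to +30 mm). About 0.09 kg.
- plate: Brass clock plate 90 x 105 x 5 mm, 0.4 kg. Origin at its centre; x to the upper 105 mm edge (12 o'clock), y along that edge, z out of the brass back; the white dial is the -z face. It starts dial down on the cradle's +x wall, lower edge in the valley, upper 32 mm free above the wall. Turned over, its centre is 25 mm to the cradle's -x, 62 mm above the bench.
- amber_bottle: Bystander: amber bottle, 56 mm in diameter, 120 mm high. Origin under its base.
- white_jar: Bystander: white jar with black cap, 52 mm in diameter, 50 mm high. Origin under its base.
- blower: Bystander: teal dust blower standing on its base, 72 mm in diameter, 115 mm high. Origin under its base.
- red_tray: Bystander: red open tray 100 x 130 x 30 mm. Origin under its centre.
- loupe: Bystander: green eye loupe, 40 mm in diameter, 36 mm high. Origin under its base.
- tin: Bystander: flat round steel tin, 60 mm in diameter, 16 mm high. Origin under its base.
- parts_box: Bystander: black open box 60 x 60 x 28 mm. Origin under its centre.
- tweezers: Bystander: tweezers lying flat, 130 mm long (x), 10 mm wide, 10 mm high. Origin under the middle.
There are look-alikes about, which are no part of the job. What is shaped like the pin but turquoise is not meant.

How it is judged:
By the outcome, as a careful person would: the job done as asked, in the order asked, and still so for the second after the job is handed in, with the robot touching nothing.
It also fails if it takes over 53 s, if anything falls off the work surface, if the arm or the gripper's body presses on something with over 40 N, if the wrist force passes 120 N, or if a joint passes its speed limit or range.

## Working session

There is one attempt and no reset: what is moved stays moved. The work goes in short steps, Python scripts to look and compute and a tool call to move; the robot and the scene stay as the last step left them, time stands still between calls to the robot, and variables do not carry over. Pictures are saved under pics/ and viewed, on a budget of 10 in all, crops included, one or two more only if the job needs it, and the job is handed in when it is done.

Besides the shell and the picture viewer there is one more tool, called after "Request:" as name(argument=value, ...), one argument or row to a line, values as JSON. step_arm: Moves the arm, as the interface text tells. Its arguments: {"type":"object","properties":{"gripper":{"type":"array"},"linear":{"type":"array"},"delta_rot":{"type":"array"},"grip_force":{"type":"number"}},"required":["gripper","linear","delta_rot"]}

```bash
ls; mkdir -p pics
python3 - <<'E'
from plant import ctrl
import cv2,numpy as np
s=ctrl.get_state(); print(s, ctrl.hold_point_z)
for n in ("scene","top"):
    c=ctrl.read_camera(n); cv2.imwrite(f"pics/{n}0.png",c["frame"][:,:,::-1]); print(n,c["fx"],c["fy"],c["cx"],c["cy"],np.round(c["view"],4).tolist())
E
```

```text
pics
{'time': 0.0, 'qpos': array([-1.45099819e+00,  2.87212551e-01,  1.57822932e+00,  4.98682518e-06,
        1.27858657e+00, -1.50011441e-01]), 'dq': array([-6.77440872e-04, -6.20923837e-04, -9.70747330e-04, -7.54862056e-04,
       -9.64909467e-04,  2.06933329e-05]), 'joint_efforts': array([ 5.65920345e-04, -4.05975437e+01, -2.92628521e+01, -6.04482830e-05,
        5.82964291e-03,  9.00569347e-06]), 'eef_pos': array([ 0.17986032, -0.64989427,  0.22988759]), 'tcp_rot': array([ 0.79578409, -0.60557923, -0.00084636, -0.00087576]), 'contact_force': array([-0.07056449,  0.1893895 , -0.21345368]), 'wrist_torque': array([-0.00640727,  0.02728424, -0.00689299]), 'opening': 1.0028608888044728} 0.0187
scene 441.08134372300213 441.08134372300213 284.1527584556743 212.18860361587053 [[0.6939, 0.72, -0.0058, -0.3523], [0.5745, -0.5585, -0.5983, -0.3012], [-0.4341, 0.4118, -0.8012, 1.6609], [0.0, 0.0, 0.0, 1.0]]
top 431.83948128421264 431.83948128421264 282.95143827369986 206.61036430217138 [[-0.019, -0.9998, 0.0117, -0.0426], [-0.9975, 0.0182, -0.0683, 0.5789], [0.0681, -0.013, -0.9976, 1.3369], [0.0, 0.0, 0.0, 1.0]]
```

View pics/scene0.png

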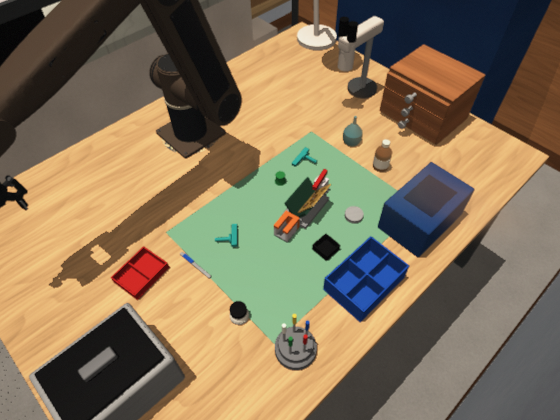

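View pics/top0.png

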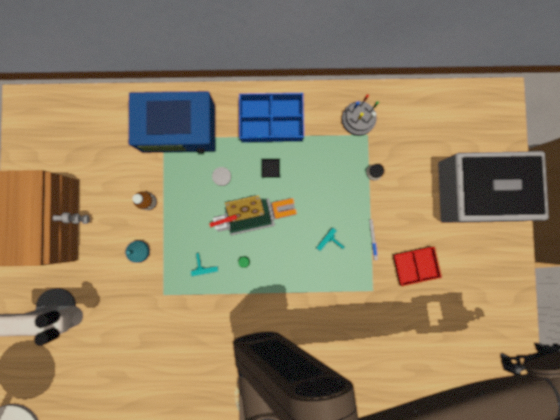

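The scene view shows the robot base at upper left and the cradle with brass plate at about (305,205). The red pin is near (320,180) and the orange notch near (287,222). In the top view the cradle is at (248,213), the red bar at (223,220) and the notch at (284,208). Next I'll zoom in to get the yaw.

Run:
```python
import cv2,numpy as np
a=cv2.imread("pics/top0.png")[180:245,195:310]; b=cv2.imread("pics/scene0.png")[160:250,262:342]
a=cv2.resize(a,None,fx=6.6,fy=6.6,interpolation=cv2.INTER_CUBIC); cv2.imwrite("pics/z0.png",a)
b=cv2.resize(b,None,fx=6.6,fy=6.6,interpolation=cv2.INTER_CUBIC); cv2.imwrite("pics/z1.png",b)
```

```text
(no output)
```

View pics/z0.png

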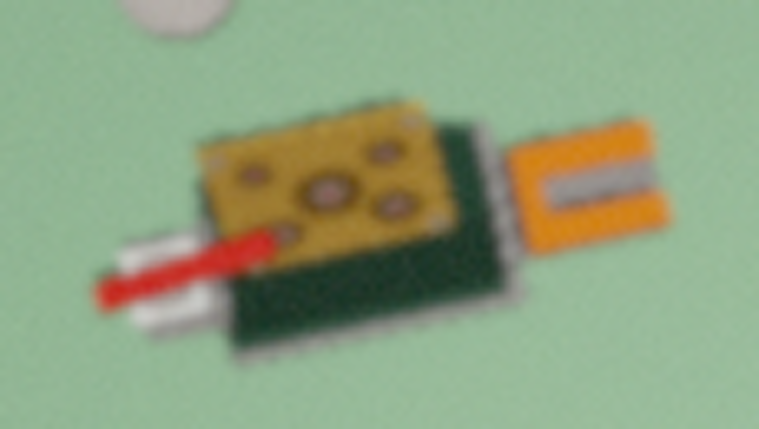

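The zoomed view shows the bracket corners at crop (508,150), (648,122), (672,225) and (530,255). The red bar runs from (100,292) to (275,245), and the slot runs from (545,195) to (652,172).

```bash
cat > h.py <<'E'
import numpy as np,cv2
from plant import ctrl
from scipy.spatial.transform import Rotation as R
def px2w(c,uv,z):
    V=np.array(c["view"]);r=V[:3,:3].T@np.array([(uv[0]-c["cx"])/c["fx"],(uv[1]-c["cy"])/c["fy"],1]);o=-V[:3,:3].T@V[:3,3]
    return o+r*(z-o[2])/r[2]
def w2px(c,p):
    q=np.array(c["view"])@np.append(p,1);return np.array([q[0]/q[2]*c["fx"]+c["cx"],q[1]/q[2]*c["fy"]+c["cy"]])
E
python3 - <<'E'
from h import *
c=ctrl.read_camera("top")
f=lambda p,z:px2w(c,(195+p[0]/6.6-.42,180+p[1]/6.6-.42),z)
P={}
for n,p,z in [("o1",(508,150),.055),("o2",(648,122),.055),("o3",(672,225),.055),("o4",(530,255),.055),("s1",(545,195),.055),("s2",(652,172),.055),
 ("r1",(100,292),.079),("r2",(275,245),.079),("plUL",(200,147),.098),("plUR",(420,103),.098),("plLR",(458,228),.022),("wl",(237,350),.071),("wr",(510,293),.071)]:
    P[n]=f(p,z);print(n,np.round(P[n],4))
def yaw(a,b): # direction toward -y
    d=P[b]-P[a];return np.degrees(np.arctan2(d[0],-d[1])),np.linalg.norm(d)
for a,b in [("o1","o2"),("o4","o3"),("s1","s2"),("r1","r2"),("plUL","plUR"),("wl","wr")]: print(a,b,yaw(a,b))
# model fit: origin (x,y), yaw using orange corners + pin + walls
E
```

```text
o1 [ 0.5895 -0.0183  0.055 ]
o2 [ 0.6013 -0.0835  0.055 ]
o3 [ 0.5532 -0.0937  0.055 ]
o4 [ 0.5405 -0.0276  0.055 ]
s1 [ 0.5682 -0.0351  0.055 ]
s2 [ 0.578  -0.0849  0.055 ]
r1 [0.5264 0.1673 0.079 ]
r2 [0.5462 0.0879 0.079 ]
plUL [0.5899 0.1191 0.098 ]
plUR [0.608  0.0203 0.098 ]
plLR [0.5554 0.0065 0.022 ]
wl [0.4991 0.1065 0.071 ]
wr [ 0.5227 -0.0183  0.071 ]
o1 o2 (np.float64(10.310365742896254), np.float64(0.06630445032567725))
o4 o3 (np.float64(10.876480520250976), np.float64(0.0672415677449043))
s1 s2 (np.float64(11.107523934454045), np.float64(0.05077890167755851))
r1 r2 (np.float64(14.027680712158478), np.float64(0.0818930929372632))
plUL plUR (np.float64(10.342280512808676), np.float64(0.1004810811724445))
wl wr (np.float64(10.723536774712688), np.float64(0.12700286461516222))
```

View pics/z1.png

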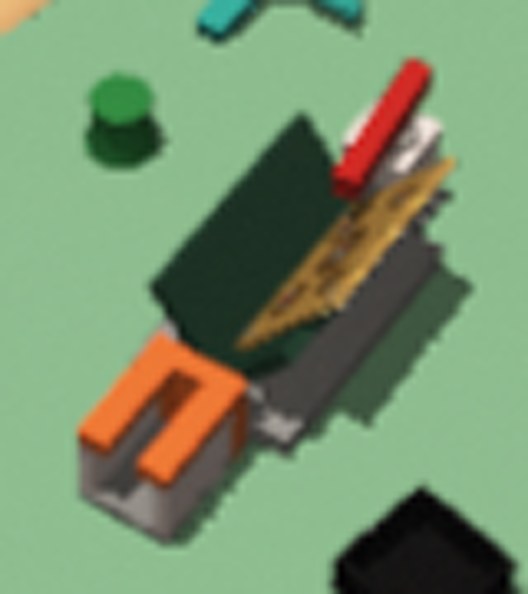

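The oblique zoom agrees: the pin bar reaches over the valley, the plate leans on the +x wall, and the notch is open. The cradle fit is origin about (0.550,0.054) with yaw about 10.7°. As checks, the wall top comes out at x_c = -40.6 mm (nominal -41), and the slot's blind end at y_c = -90.7 mm (nominal -90). I'll go above the pin now.

```bash
cat >> h.py <<'E'
O=np.array([.5504,.0538,0]);YAW=np.radians(10.7);C=R.from_euler('z',YAW)
def cw(p): return O+C.apply(p)                      # cradle -> world
def toolR(tilt=0,yaw=YAW): # tool x=cradle x, z down; tilt>0: fingers point to cradle -x (deg)
    return R.from_euler('z',yaw)*R.from_euler('y',np.radians(tilt))*R.from_euler('x',np.pi)
def rows(tg):  # targets [(pos,R)] -> tool frame shift (m), rotvec deg
    s=ctrl.get_state();R0=R.from_quat(s["tcp_rot"]);p0=np.array(s["eef_pos"])
    for p,r in tg: print(np.round(R0.inv().apply(p-p0),4).tolist(),np.round(np.degrees((R0.inv()*r).as_rotvec()),1).tolist())
E
python3 - <<'E'
from h import *
b=cw([0,.09,0]);print(b)
rows([([.45,-.3,.23],toolR(0,np.radians(-35))),(np.r_[[.5335,.141],.17],toolR(0,np.radians(12.5)))])
E
```

```text
[0.53369    0.14223515 0.        ]
[-0.2654, -0.3537, 0.0008] [-0.1, 0.1, -39.5]
[-0.6681, -0.5516, 0.0616] [-0.1, 0.1, -87.0]
```

Request:
step_arm(
  gripper=[-0.1,-0.1,-0.1,-0.1,-0.1,-0.1,-0.1,-0.1,-0.1,-0.1,-0.1,-0.1,-0.1,-0.1,-0.1,-0.1,-0.1,-0.1,-0.1],
  linear=[
    [-0.265,-0.354,0.0],
    [-0.265,-0.354,0.0],
    [-0.265,-0.354,0.0],
    [-0.265,-0.354,0.0],
    [-0.265,-0.354,0.0],
    [-0.265,-0.354,0.0],
    [-0.265,-0.354,0.0],
    [-0.668,-0.552,0.061],
    [-0.668,-0.552,0.061],
    [-0.668,-0.552,0.061],
    [-0.668,-0.552,0.061],
    [-0.668,-0.552,0.061],
    [-0.668,-0.552,0.061],
    [-0.668,-0.552,0.061],
    [-0.668,-0.552,0.061],
    [-0.668,-0.552,0.061],
    [-0.668,-0.552,0.061],
    [-0.668,-0.552,0.061],
    [-0.668,-0.552,0.061],
  ],
  delta_rot=[
    [0,0,-40],
    [0,0,-40],
    [0,0,-40],
    [0,0,-40],
    [0,0,-40],
    [0,0,-40],
    [0,0,-40],
    [0,0,-87],
    [0,0,-87],
    [0,0,-87],
    [0,0,-87],
    [0,0,-87],
    [0,0,-87],
    [0,0,-87],
    [0,0,-87],
    [0,0,-87],
    [0,0,-87],
    [0,0,-87],
    [0,0,-87],
  ],
  grip_force=40,
)

```text
time: 2.52
eef_pos: [0.5341, 0.1392, 0.1706]
tcp_rot: [0.994, 0.108, 0.0, 0.0]
contact_force: [0.4, 1.1, 0.2]
opening: 0.552
```

Run:
```python
from h import *
s=ctrl.get_state();print(s["time"],s["qpos"],s["eef_pos"],s["opening"])
c=ctrl.read_camera("wrist");im=c["frame"][:,:,::-1].copy()
cv2.imwrite("pics/w1.png",im);np.save("w1.npy",np.array(c["view"]));print(c["fx"],c["cx"],c["cy"])
for n,p in dict(bore=[0,.09,.055],notch=[0,-.115,.055],blkA=[.018,.108,.055],blkB=[-.018,.072,.055],bar=[0,.09,.079]).items(): print(n,w2px(c,cw(p)))
```

```text
2.525 [ 7.11936861e-02  7.48859488e-02  1.93516752e+00 -9.13668948e-05
  1.13107260e+00 -1.44315656e-01] [0.53410007 0.13922451 0.17064856] 0.5524832324238099
314.0898400855472 279.6021840960952 207.87061424384441
bore [279.80261947 200.6838981 ]
notch [273.99713211 393.48948376]
blkA [301.92521399 180.46980959]
blkB [258.45260412 220.19205749]
bar [279.80405185 208.37945382]
```

View pics/w1.png

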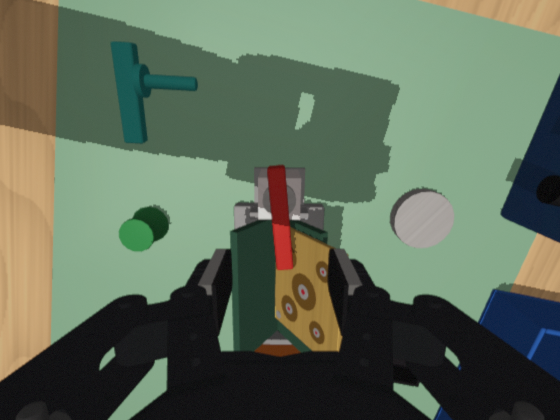

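The wrist view shows the red bar from (276,167) to (284,268) with the block under its upper part and the plate at lower right. I'll compute the bar numerically and enlarge the block.

Run:
```python
from h import *
c=ctrl.read_camera("wrist");im=c["frame"]
V=np.array(c["view"]);print("cam",-V[:3,:3].T@V[:3,3],"fwd",V[2,:3])
r=im.astype(int);m=((r[...,0]>110)&(r[...,1]<70)&(r[...,2]<70)).astype(np.uint8);m[290:]=0
n,l,st,ce=cv2.connectedComponentsWithStats(m);k=1+st[1:,4].argmax();pts=np.argwhere(l==k)[:,::-1].astype(np.float32)
rc=cv2.minAreaRect(pts);bx=cv2.boxPoints(rc);print(rc);W=[px2w(c,q+0.0,.079) for q in bx];print(np.round(W,4))
z=cv2.resize(im[155:295,215:345,::-1],None,fx=4.2,fy=4.2,interpolation=cv2.INTER_CUBIC);cv2.imwrite("pics/w1z.png",z)
```

```text
cam [0.5193224 0.2077081 0.3142124] fwd [ 0.05764616 -0.26545603 -0.96239806]
((280.0426940917969, 219.44833374023438), (99.9761962890625, 17.065637588500977), 84.5596694946289)
[[0.5177 0.1693 0.079 ]
 [0.53   0.1733 0.079 ]
 [0.5555 0.0947 0.079 ]
 [0.5422 0.0903 0.079 ]]
```

View pics/w1z.png

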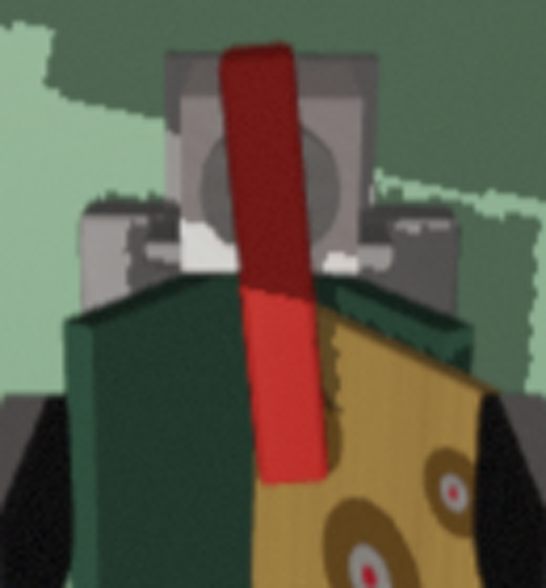

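The block's top face matches the prediction within about 1 mm. The bar's yaw is about 17.5°, and the pin axis is about (0.533,0.143) against a bore estimate of (0.534,0.142). I'll descend and grip just above the collar.

Run:
```python
from h import *
rows([([.5332,.1427,.063],toolR(0,np.radians(17)))])
```

```text
[-0.0002, -0.0032, 0.1076] [0.0, -0.0, -4.6]
```

Request:
step_arm(
  gripper=[-0.1,-0.1,-0.1,-0.1,-0.1,-0.1,1,1,1,1,1,1],
  linear=[
    [0,-0.003,0.03],
    [0,-0.003,0.06],
    [0,-0.003,0.085],
    [0,-0.003,0.1],
    [0,-0.003,0.1075],
    [0,-0.003,0.1075],
    [0,-0.003,0.1075],
    [0,-0.003,0.1075],
    [0,-0.003,0.1075],
    [0,-0.003,0.1075],
    [0,-0.003,0.1075],
    [0,-0.003,0.1075],
  ],
  delta_rot=[
    [0,0,-4.6],
    [0,0,-4.6],
    [0,0,-4.6],
    [0,0,-4.6],
    [0,0,-4.6],
    [0,0,-4.6],
    [0,0,-4.6],
    [0,0,-4.6],
    [0,0,-4.6],
    [0,0,-4.6],
    [0,0,-4.6],
    [0,0,-4.6],
  ],
  grip_force=50,
)

```text
time: 4.12
eef_pos: [0.5342, 0.1435, 0.064]
tcp_rot: [0.989, 0.148, 0.001, 0.0]
contact_force: [-0.5, 0.1, 4.0]
opening: 0.145
```

Request:
step_arm(
  gripper=[1,1,1,1,1,1,1,1],
  linear=[
    [0,0,-0.01],
    [0,0,-0.025],
    [0,0,-0.045],
    [0,0,-0.065],
    [0,0,-0.09],
    [0,0,-0.11],
    [0,0,-0.11],
    [0,0,-0.11],
  ],
  delta_rot=[
    [0,0,0],
    [0,0,0],
    [0,0,0],
    [0,0,0],
    [0,0,0],
    [0,0,0],
    [0,0,0],
    [0,0,0],
  ],
)

```text
time: 5.12
eef_pos: [0.5327, 0.1433, 0.1721]
tcp_rot: [0.989, 0.148, -0.001, -0.0]
contact_force: [-0.7, -0.3, -2.0]
opening: 0.148
```

Run:
```python
from h import *
c=ctrl.read_camera("wrist");im=c["frame"]
z=cv2.resize(im[100:400,130:430,::-1],None,fx=2,fy=2);cv2.imwrite("pics/w2.png",z)
s=ctrl.get_state();print(s["opening"],s["contact_force"],s["wrist_torque"])
n=cw([0,-.115,0]);print(n)
rows([(np.r_[n[:2],.174],toolR(0,YAW))])
```

```text
0.14725286964470305 [ 0.24316757 -0.06286665 -1.12464354] [0.02943374 0.06768403 0.03590279]
[ 0.57175166 -0.05920047  0.        ]
[-0.0218, 0.2051, -0.0024] [-0.0, 0.1, 6.4]
```

View pics/w2.png

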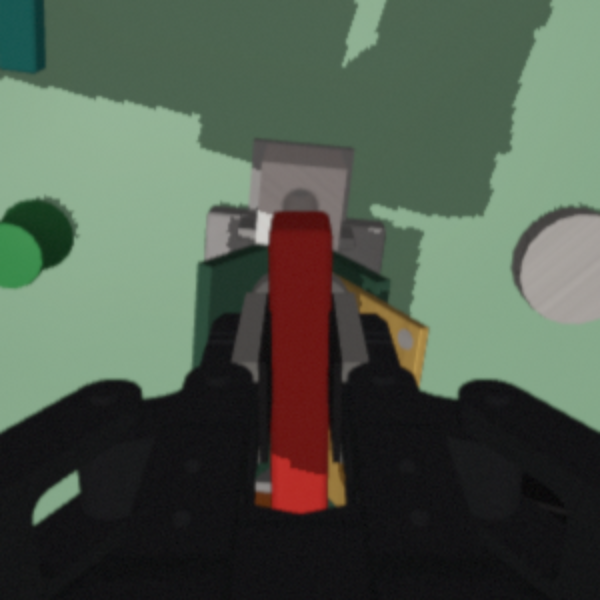

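The pin is held straight and clear of the now empty bore, which shows at crop (300,200). I'll refine the notch position by sub-pixel segmentation of the first top and scene pictures.

Run:
```python
from h import *
for n in ("top","scene"):
    c=ctrl.read_camera(n);im=cv2.cvtColor(cv2.imread(f"pics/{n}0.png"),cv2.COLOR_BGR2HSV)
    f=8;b=cv2.resize(cv2.imread(f"pics/{n}0.png"),None,fx=f,fy=f,interpolation=cv2.INTER_CUBIC);h=cv2.cvtColor(b,cv2.COLOR_BGR2HSV)
    m=cv2.inRange(h,(5,140,150),(18,255,255))
    k,l,st,ce=cv2.connectedComponentsWithStats(m)
    p0=w2px(c,cw([0,-.11,.055]))*f
    j=min([i for i in range(1,k) if st[i,4]>300],key=lambda i:np.hypot(*(ce[i]-p0)))
    pts=np.argwhere(l==j)[:,::-1].astype(np.float32)
    W=np.array([px2w(c,(q+.5)/f-.5,.055) for q in pts])
    L=C.inv().apply(W-O)*1e3   # cradle mm
    print(n,st[j],"y",np.percentile(L[:,1],[.5,99.5]).round(1),"x",np.percentile(L[:,0],[.5,99.5]).round(1))
    for y in (-140,-130,-120,-110,-100,-84):
        q=np.sort(L[abs(L[:,1]-y)<2.5][:,0]); g=np.diff(q);i=g.argmax();print(y,q[[0,-1]].round(1),"gap",q[i].round(1),q[i+1].round(1))
```

```text
top [ 2177  1590   191   156 15457] y [-142.8  -77.8] x [-23.8  25.3]
-140 [-23.5  25.2] gap -8.5 10.5
-130 [-23.4  25.8] gap -7.7 9.8
-120 [-23.6  25.2] gap -7.3 10.4
-110 [-23.8  25.5] gap -7.6 9.8
-100 [-24.1  25.4] gap -7.1 9.7
-84 [-24.8  25.2] gap 25.1 25.2
scene [ 2191  1686   205   178 14957] y [-146.1  -78. ] x [-21.6  29.1]
-140 [-21.1  30. ] gap -3.6 11.2
-130 [-21.2  29.5] gap -4.0 11.2
-120 [-21.3  29.6] gap -4.3 11.1
-110 [-22.   29.2] gap -4.2 10.2
-100 [-22.   29.1] gap -4.1 9.7
-84 [-22.4  29.4] gap 29.1 29.3
```

Request:
step_arm(
  gripper=[1,1,1,1,1,1,1,1,1,1],
  linear=[
    [-0.003,0.03,-0.002],
    [-0.007,0.07,-0.002],
    [-0.012,0.115,-0.002],
    [-0.017,0.16,-0.002],
    [-0.02,0.19,-0.002],
    [-0.021,0.205,-0.002],
    [-0.021,0.205,0.02],
    [-0.021,0.205,0.04],
    [-0.021,0.205,0.04],
    [-0.021,0.205,0.04],
  ],
  delta_rot=[
    [0,0,1],
    [0,0,2],
    [0,0,3.5],
    [0,0,5],
    [0,0,6],
    [0,0,6.4],
    [0,0,6.4],
    [0,0,6.4],
    [0,0,6.4],
    [0,0,6.4],
  ],
)

```text
time: 6.52
eef_pos: [0.5735, -0.0583, 0.133]
tcp_rot: [0.996, 0.093, 0.0, -0.0]
contact_force: [0.0, -0.4, -1.1]
opening: 0.149
```

Run:
```python
from h import *
c=ctrl.read_camera("wrist");im=c["frame"]
z=cv2.resize(im[160:400,180:380,::-1],None,fx=3,fy=2.5*1.2);z=z[:600];cv2.imwrite("pics/w3.png",z)
for n,p in dict(blind=[0,-.09,.055],A=[.0245,-.078,.055],B=[-.0245,-.078,.055],S1=[.0085,-.09,.055],S2=[-.0085,-.09,.055]).items(): print(n,(w2px(c,cw(p))-[180,160])*3)
s=ctrl.get_state();print(s["eef_pos"],C.inv().apply(s["eef_pos"]-O))
```

```text
blind [290.74284769  74.4432905 ]
A [394.46322913  24.52925693]
B [186.82862971  24.45235814]
S1 [326.24198178  74.45798017]
S2 [255.24590563  74.42860174]
[ 0.57388609 -0.05853193  0.13360134] [ 0.00222144 -0.11473937  0.13360134]
```

View pics/w3.png

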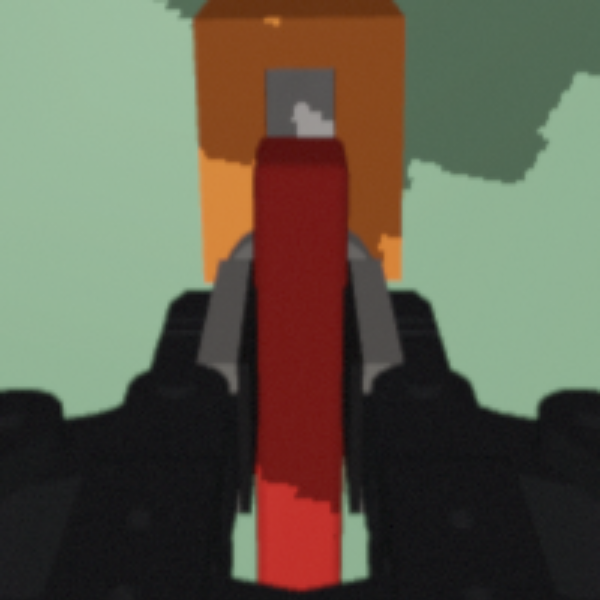

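The slot centre is at crop x 300 against a prediction of 290.7, which is +2.2 mm. The pin bar is also centred on 300 with the TCP at x_c = +2.2 mm, so it is aligned. The y offset is within 1–2 mm. I'll lower it.

Request:
step_arm(
  gripper=[1,1,1,1,1,1,1,1,1],
  linear=[
    [0,0,0.01],
    [0,0,0.02],
    [0,0,0.03],
    [0,0,0.04],
    [0,0,0.05],
    [0,0,0.06],
    [0,0,0.066],
    [0,0,0.069],
    [0,0,0.069],
  ],
  delta_rot=[
    [0,0,0],
    [0,0,0],
    [0,0,0],
    [0,0,0],
    [0,0,0],
    [0,0,0],
    [0,0,0],
    [0,0,0],
    [0,0,0],
  ],
)

```text
time: 7.7
eef_pos: [0.5737, -0.0589, 0.0641]
tcp_rot: [0.996, 0.093, 0.0, 0.0]
contact_force: [-0.1, 0.8, -1.6]
opening: 0.148
```

Request:
step_arm(
  gripper=[1,1,0,0,0,0,0,0,0,0,0,0],
  linear=[
    [0,0,0.001],
    [0,0,0.001],
    [0,0,0.001],
    [0,0,0.001],
    [0,0,0.001],
    [0,0,0.001],
    [0,0,-0.015],
    [0,0,-0.04],
    [0,0,-0.08],
    [0,0,-0.13],
    [0,0,-0.17],
    [0,0,-0.17],
  ],
  delta_rot=[
    [0,0,0],
    [0,0,0],
    [0,0,0],
    [0,0,0],
    [0,0,0],
    [0,0,0],
    [0,0,0],
    [0,0,0],
    [0,0,0],
    [0,0,0],
    [0,0,0],
    [0,0,0],
  ],
)

```text
time: 9.2
eef_pos: [0.5758, -0.0594, 0.2403]
tcp_rot: [0.996, 0.093, 0.005, 0.002]
contact_force: [0.7, -0.3, -0.3]
opening: 0.501
```

The pin is released and the gripper is clear. Next is the approach to the plate's upper edge, with the tool tilted 35° in line with the plate.

```bash
sed -i 's/^O=.*\(;YAW=\)/O=np.array([.5514,.0540,0])\1/' h.py
python3 - <<'E'
from h import *
rows([(cw([.100,.005,.20]),toolR(35)),(cw([.0771,.005,.1364]),toolR(35))])
c=ctrl.read_camera("top");p=[w2px(c,cw([0,-.115,.055])),w2px(c,cw([0,-.115,.08]))];print(p)
E
```

```text
[0.0966, -0.1212, 0.0406] [0.3, -35.6, -0.1]
[0.073, -0.1215, 0.104] [0.3, -35.6, -0.1]
[array([284.94124213, 207.51157541]), array([285.07695972, 206.96029291])]
```

Request:
step_arm(
  gripper=[0,0,0,0,0,0,0,0,0,0],
  linear=[
    [0.025,-0.03,0.01],
    [0.05,-0.06,0.02],
    [0.075,-0.09,0.03],
    [0.097,-0.121,0.04],
    [0.09,-0.121,0.06],
    [0.08,-0.121,0.085],
    [0.073,-0.1215,0.104],
    [0.073,-0.1215,0.104],
    [0.073,-0.1215,0.104],
    [0.073,-0.1215,0.104],
  ],
  delta_rot=[
    [0,-9,0],
    [0,-18,0],
    [0,-27,0],
    [0,-35.5,0],
    [0,-35.5,0],
    [0,-35.5,0],
    [0,-35.5,0],
    [0,-35.5,0],
    [0,-35.5,0],
    [0,-35.5,0],
  ],
)

```text
time: 10.5
eef_pos: [0.6236, 0.0739, 0.1316]
tcp_rot: [0.949, 0.088, -0.302, 0.028]
contact_force: [-0.6, -0.5, -0.3]
opening: 0.503
```

Run:
```python
from h import *
s=ctrl.get_state();print(s["qpos"],C.inv().apply(s["eef_pos"]-O),(C.inv()*R.from_quat(s["tcp_rot"])).as_matrix().round(3).tolist())
c=ctrl.read_camera("wrist");im=c["frame"];b=ctrl.read_camera("scene")["frame"]
z=np.hstack([im[:,80:480],cv2.resize(b[150:255,255:355],(400,420),interpolation=cv2.INTER_CUBIC)]);cv2.imwrite("pics/w4.png",z[:,:,::-1])
for n,p in dict(U1=[.0486,.0575,.1001],U2=[.0486,-.0475,.1001]).items(): print(n,w2px(c,cw(p))-[80,0])
```

```text
[-3.68224678e-04  6.20519836e-01  1.39652568e+00 -1.09082561e-01
  1.73162978e+00 -1.69627023e-01] [0.07460729 0.00613486 0.13161452] [[0.816, -0.001, -0.578], [-0.001, -1.0, 0.0], [-0.578, 0.001, -0.816]]
U1 [195.3023321  152.16284359]
U2 [195.88948978 310.13551894]
```

View pics/w4.png

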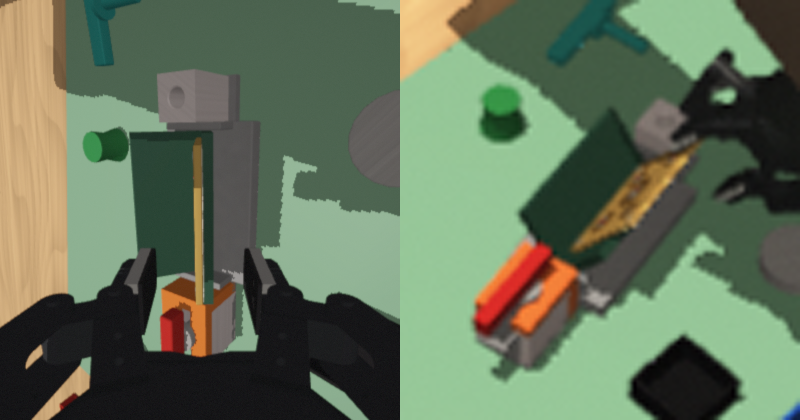

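The wrist half of the picture shows the plate edge at column about 199, midway between the fingers (142 and 260), and the bore empty. The scene half shows the pin standing in the notch. I'll advance 64 mm along the plate and grip.

Request:
step_arm(
  gripper=[0,0,0,0,0,0.4,0.6,0.75,1,1,1,1,1],
  linear=[
    [0,0,0.02],
    [0,0,0.04],
    [0,0,0.055],
    [0,0,0.064],
    [0,0,0.064],
    [0,0,0.064],
    [0,0,0.064],
    [0,0,0.064],
    [0,0,0.064],
    [0,0,0.064],
    [0,0,0.064],
    [0,0,0.064],
    [0,0,0.064],
  ],
  delta_rot=[
    [0,0,0],
    [0,0,0],
    [0,0,0],
    [0,0,0],
    [0,0,0],
    [0,0,0],
    [0,0,0],
    [0,0,0],
    [0,0,0],
    [0,0,0],
    [0,0,0],
    [0,0,0],
    [0,0,0],
  ],
  grip_force=50,
)

```text
time: 12.22
eef_pos: [0.5857, 0.0671, 0.0788]
tcp_rot: [0.948, 0.089, -0.304, 0.028]
contact_force: [-2.5, -0.6, 6.2]
opening: 0.049
```

Run:
```python
from h import *
s=ctrl.get_state();print(s["contact_force"],s["wrist_torque"],s["opening"])
p=C.inv().apply(s["eef_pos"]-O);M=C.inv()*R.from_quat(s["tcp_rot"]);print(p,M.as_matrix()[:,2])
# tilt and rotation rows: lift 6mm, rotate about lifted valley line, to tilt -35, then lower
z=M.as_matrix()[:,2];t0=np.degrees(np.arctan2(-z[0],-z[2]));print("tilt",t0)
rel=p-[0,p[1],.022]
out=[]
for a in np.linspace(0,t0+35,14)[1:]:
    q=R.from_euler('y',-a,degrees=True); out.append((cw(np.array([0,p[1],.028])+q.apply(rel)),C*q*M))
rows(out)
```

```text
[-2.45854184 -0.64126725  6.21067218] [0.08308682 0.62683513 0.3149336 ] 0.04917598779675852
[0.03615201 0.00653777 0.07883192] [-5.82336420e-01  1.51704231e-04 -8.12947889e-01]
tilt 35.61504280774238
[-0.0098, -0.0, -0.0042] [-0.0, 5.4, -0.0]
[-0.0161, -0.0, -0.003] [-0.0, 10.9, -0.0]
[-0.0222, -0.0, -0.0011] [-0.0, 16.3, -0.0]
[-0.0281, -0.0, 0.0013] [-0.0, 21.7, -0.0]
[-0.0338, -0.0, 0.0042] [-0.0, 27.2, -0.0]
[-0.0391, -0.0, 0.0077] [-0.0, 32.6, -0.0]
[-0.0441, -0.0, 0.0117] [-0.0, 38.0, -0.0]
[-0.0487, -0.0, 0.0161] [-0.0, 43.5, -0.0]
[-0.0529, -0.0, 0.0209] [-0.0, 48.9, -0.0]
[-0.0566, 0.0, 0.0262] [-0.0, 54.3, -0.0]
[-0.0598, 0.0, 0.0317] [-0.0, 59.8, -0.0]
[-0.0624, 0.0, 0.0375] [-0.0, 65.2, -0.0]
[-0.0645, 0.0, 0.0435] [-0.0, 70.6, -0.0]
```

```bash
cat > turn.py <<'E'
from h import *
s=ctrl.get_state()
p=C.inv().apply(s["eef_pos"]-O);M=(C.inv()*R.from_quat(s["tcp_rot"]));m=M.as_matrix()
v=np.array([-.0005,p[1],.022]);rel=p-v;r=-rel@m[:,2];n0=-rel@m[:,0];print("r,n0",r,n0)
out=[]
for a,n in zip(np.linspace(0,69,14),np.linspace(n0,-.0025,14)):
    q=R.from_euler('y',-a,degrees=True);k=(q*M).as_matrix()
    out.append((cw(v+[0,0,.007]-r*k[:,2]-n*k[:,0]),C*q*M))
rows(out)
E
python3 turn.py
```

```text
r,n0 0.06754518920114834 0.0032991271297299492
[-0.0041, 0.0, -0.0057] [0.0, 0.0, 0.0]
[-0.0099, 0.0, -0.0051] [-0.0, 5.3, -0.0]
[-0.0156, 0.0, -0.0041] [-0.0, 10.6, -0.0]
[-0.0212, 0.0, -0.0026] [-0.0, 15.9, -0.0]
[-0.0266, 0.0, -0.0006] [-0.0, 21.2, -0.0]
[-0.0319, 0.0, 0.0019] [-0.0, 26.5, -0.0]
[-0.0369, 0.0, 0.0048] [-0.0, 31.8, -0.0]
[-0.0417, 0.0, 0.0081] [-0.0, 37.2, -0.0]
[-0.0462, 0.0, 0.0118] [-0.0, 42.5, -0.0]
[-0.0503, 0.0, 0.0159] [-0.0, 47.8, -0.0]
[-0.0541, 0.0, 0.0203] [-0.0, 53.1, -0.0]
[-0.0575, 0.0, 0.0251] [-0.0, 58.4, -0.0]
[-0.0604, 0.0, 0.0301] [-0.0, 63.7, -0.0]
[-0.0629, 0.0, 0.0353] [-0.0, 69.0, -0.0]
```

Request:
step_arm(
  gripper=[1,1,1,1,1,1,1,1,1,1],
  linear=[
    [-0.002,0,-0.003],
    [-0.0041,0,-0.0057],
    [-0.0099,0,-0.0051],
    [-0.0156,0,-0.0041],
    [-0.0212,0,-0.0026],
    [-0.0266,0,-0.0006],
    [-0.0319,0,0.0019],
    [-0.0369,0,0.0048],
    [-0.0417,0,0.0081],
    [-0.0417,0,0.0081],
  ],
  delta_rot=[
    [0,0,0],
    [0,0,0],
    [0,5.3,0],
    [0,10.6,0],
    [0,15.9,0],
    [0,21.2,0],
    [0,26.5,0],
    [0,31.8,0],
    [0,37.2,0],
    [0,37.2,0],
  ],
  grip_force=70,
)

```text
time: 13.48
eef_pos: [0.5465, 0.0601, 0.0949]
tcp_rot: [0.996, 0.093, 0.014, -0.001]
contact_force: [-0.2, 0.2, -3.7]
opening: 0.042
```

Run:
```python
from h import *
s=ctrl.get_state()
print(s["qpos"],s["contact_force"],s["opening"])
p=C.inv().apply(s["eef_pos"]-O);M=(C.inv()*R.from_quat(s["tcp_rot"]));m=M.as_matrix();print(p,m[:,2])
a0=np.degrees(np.arctan2(-m[0,2],-m[2,2]));print("tilt",a0)
v=np.array([-.0005,p[1],.029]);r=.0675;out=[]
for t,n in zip(np.linspace(a0,-34,8),np.linspace(0,-.0025,8)):
    k=toolR(t,0);K=k.as_matrix();out.append((cw(v-r*K[:,2]-n*K[:,0]),C*k))
rows(out)
```

```text
[-0.07866424  0.15396787  2.00319945  0.00938371  0.95753082 -0.26926626] [-0.18541043  0.21468179 -3.65624888] 0.04171919586774671
[-0.00366761  0.00685124  0.09491001] [ 2.79817300e-02  3.45880444e-04 -9.99608375e-01]
tilt -1.603444419572349
[0.0013, -0.0, -0.0015] [-0.0, 0.0, -0.1]
[-0.0038, 0.0, -0.0013] [-0.0, 4.6, -0.1]
[-0.0088, 0.0, -0.0008] [-0.0, 9.3, -0.1]
[-0.0138, 0.0, 0.0002] [-0.0, 13.9, -0.1]
[-0.0188, 0.0, 0.0015] [-0.0, 18.5, -0.1]
[-0.0236, 0.0, 0.0032] [-0.0, 23.1, -0.1]
[-0.0282, 0.0, 0.0052] [0.0, 27.8, -0.1]
[-0.0327, 0.0001, 0.0076] [0.0, 32.4, -0.1]
```

Request:
step_arm(
  gripper=[1,1,1,1,1,1,1,1,1,1,1],
  linear=[
    [-0.0012,0,-0.0015],
    [-0.0038,0,-0.0013],
    [-0.0088,0,-0.0008],
    [-0.0138,0,0.0002],
    [-0.0188,0,0.0015],
    [-0.0212,0,0.0024],
    [-0.0236,0,0.0032],
    [-0.0259,0,0.0042],
    [-0.0282,0,0.0052],
    [-0.0305,0,0.0064],
    [-0.0305,0,0.0064],
  ],
  delta_rot=[
    [0,2,0],
    [0,4.6,0],
    [0,9.3,0],
    [0,13.9,0],
    [0,18.5,0],
    [0,20.8,0],
    [0,23.1,0],
    [0,25.5,0],
    [0,27.8,0],
    [0,30.1,0],
    [0,30.1,0],
  ],
)

```text
time: 14.85
eef_pos: [0.5173, 0.0547, 0.087]
tcp_rot: [0.958, 0.089, 0.271, -0.026]
contact_force: [0.1, 0.2, -2.4]
opening: 0.039
```

```bash
cat > st.py <<'E'
from h import *
s=ctrl.get_state()
print(s["qpos"].round(3),s["contact_force"].round(1),s["wrist_torque"].round(2),s["opening"])
p=C.inv().apply(s["eef_pos"]-O);M=(C.inv()*R.from_quat(s["tcp_rot"]));m=M.as_matrix();print(p.round(4),"tilt",np.degrees(np.arctan2(-m[0,2],-m[2,2])))
K=toolR(-35,0);k=K.as_matrix();f=cw(np.array([-.0005,p[1],.022])-.0675*k[:,2]+.0025*k[:,0])
rows([(f+[0,0,h],C*K) for h in (.005,.003,.001,0)])
E
python3 st.py
```

```text
[-0.184 -0.115  2.378  0.507  0.405 -0.791] [ 0.1  0.2 -2.4] [-0.11  0.6   0.01] 0.03919899143364867
[-0.0333  0.007   0.087 ] tilt -31.620205505830477
[-0.005, 0.0, 0.0008] [-0.1, 3.4, -0.1]
[-0.006, 0.0, 0.0025] [-0.1, 3.4, -0.1]
[-0.0071, 0.0, 0.0042] [-0.1, 3.4, -0.1]
[-0.0076, 0.0, 0.0051] [-0.1, 3.4, -0.1]
```

Request:
step_arm(
  gripper=[1,1,1,1,1,1],
  linear=[
    [-0.0025,0,0.0004],
    [-0.005,0,0.0008],
    [-0.0055,0,0.0017],
    [-0.006,0,0.0025],
    [-0.006,0,0.0025],
    [-0.006,0,0.0025],
  ],
  delta_rot=[
    [0,1.7,0],
    [0,3.4,0],
    [0,3.4,0],
    [0,3.4,0],
    [0,3.4,0],
    [0,3.4,0],
  ],
)

```text
time: 15.6
eef_pos: [0.5149, 0.0538, 0.083]
tcp_rot: [0.949, 0.089, 0.301, -0.028]
contact_force: [-0.3, 0.1, -3.6]
opening: 0.043
```

```bash
python3 st.py
```

```text
[-0.2   -0.127  2.418  0.692  0.347 -0.983] [-0.3  0.1 -3.6] [-0.15  0.73  0.04] 0.04285927964435535
[-0.0359  0.0065  0.083 ] tilt -35.20882392439286
[-0.0006, 0.0, -0.0013] [0.0, -0.2, -0.0]
[-0.0018, 0.0, 0.0003] [0.0, -0.2, -0.0]
[-0.0029, 0.0, 0.0019] [0.0, -0.2, -0.0]
[-0.0035, 0.0, 0.0028] [0.0, -0.2, -0.0]
```

Request:
step_arm(
  gripper=[1,1,1,1],
  linear=[
    [-0.001,0,0.0005],
    [-0.002,0,0.001],
    [-0.0029,0,0.0019],
    [-0.0029,0,0.0019],
  ],
  delta_rot=[
    [0,0,0],
    [0,0,0],
    [0,0,0],
    [0,0,0],
  ],
)

```text
time: 16.1
eef_pos: [0.5135, 0.0535, 0.0798]
tcp_rot: [0.949, 0.089, 0.301, -0.028]
contact_force: [-2.2, -0.9, -1.0]
opening: 0.04
```

```bash
python3 st.py
python3 - <<'E'
from h import *
im=ctrl.read_camera("scene")["frame"];w=ctrl.read_camera("wrist")["frame"]
z=np.hstack([w[:,80:480],cv2.resize(im[150:255,255:355],(400,420),interpolation=cv2.INTER_CUBIC)]);cv2.imwrite("pics/w5.png",z[:,:,::-1])
E
```

```text
[-0.202 -0.123  2.422  0.709  0.341 -1.002] [-2.2 -0.9 -1. ] [-0.12  0.76  0.09] 0.03995542737275576
[-0.0373  0.0065  0.0798] tilt -35.224451175577464
[0.0024, 0.0, -0.0031] [0.0, -0.2, -0.0]
[0.0012, 0.0, -0.0015] [0.0, -0.2, -0.0]
[0.0001, -0.0, 0.0001] [0.0, -0.2, -0.0]
[-0.0005, -0.0, 0.001] [0.0, -0.2, -0.0]
```

View pics/w5.png

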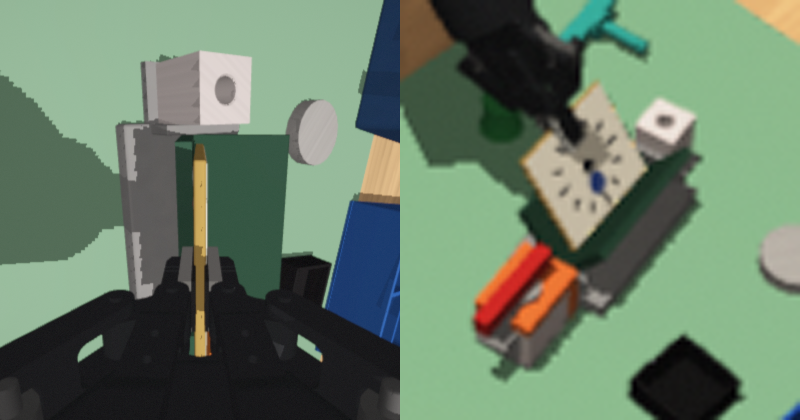

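The dial now faces up and the plate lies near the -x wall. The contact force shows the lower edge starting to bear on the valley. I'll press gently toward the wall before releasing.

Request:
step_arm(
  gripper=[1,1,1,1],
  linear=[
    [-0.001,0,0.0],
    [-0.0015,0,0.0],
    [-0.002,0,0.0],
    [-0.002,0,0.0],
  ],
  delta_rot=[
    [0,0,0],
    [0,0,0],
    [0,0,0],
    [0,0,0],
  ],
)

```text
time: 16.7
eef_pos: [0.513, 0.0533, 0.0796]
tcp_rot: [0.949, 0.089, 0.302, -0.028]
contact_force: [3.9, 3.1, -2.2]
opening: 0.042
```

```bash
python3 st.py
```

```text
[-0.203 -0.124  2.424  0.716  0.339 -1.011] [ 3.9  3.1 -2.2] [ 0.28 -0.21  0.54] 0.04247583311850688
[-0.0378  0.0064  0.0796] tilt -35.34203778997857
[0.0029, 0.0, -0.003] [0.1, -0.3, 0.0]
[0.0018, 0.0, -0.0013] [0.1, -0.3, 0.0]
[0.0006, -0.0, 0.0003] [0.1, -0.3, 0.0]
[0.0, -0.0, 0.0011] [0.1, -0.3, 0.0]
```

It's now touching the wall (+x reaction). I'll slide it down along the wall into the valley.

Request:
step_arm(
  gripper=[1,1,1,1],
  linear=[
    [0.0005,0,0.0007],
    [0.0005,0,0.0014],
    [0.0005,0,0.002],
    [0.0005,0,0.002],
  ],
  delta_rot=[
    [0,0,0],
    [0,0,0],
    [0,0,0],
    [0,0,0],
  ],
)

```text
time: 17.2
eef_pos: [0.5142, 0.0529, 0.0792]
tcp_rot: [0.949, 0.089, 0.303, -0.027]
contact_force: [-17.0, -5.5, 19.3]
opening: 0.042
```

```bash
python3 st.py
```

```text
[-0.203 -0.12   2.422  0.72   0.337 -1.016] [-17.   -5.5  19.3] [-0.05  0.98  0.3 ] 0.04223488248195429
[-0.0367  0.0058  0.0792] tilt -35.370574528539834
[0.0023, 0.0, -0.004] [0.1, -0.4, 0.1]
[0.0011, 0.0, -0.0023] [0.1, -0.4, 0.1]
[-0.0, 0.0, -0.0007] [0.1, -0.4, 0.1]
[-0.0006, -0.0, 0.0001] [0.1, -0.4, 0.1]
```

It's seated: about 26 N along the plate, well under the limit. I'll ease off 1.2 mm, open, and withdraw along the plate.

Request:
step_arm(
  gripper=[1,1,0.8,0.6,0.4,0.3,0.3,0.3,0.3,0.3,0.3],
  linear=[
    [0,0,-0.0007],
    [0,0,-0.0012],
    [0,0,-0.0012],
    [0,0,-0.0012],
    [0,0,-0.0012],
    [0,0,-0.0012],
    [0,0,-0.0012],
    [0,0,-0.006],
    [0,0,-0.013],
    [0,0,-0.02],
    [0,0,-0.02],
  ],
  delta_rot=[
    [0,0,0],
    [0,0,0],
    [0,0,0],
    [0,0,0],
    [0,0,0],
    [0,0,0],
    [0,0,0],
    [0,0,0],
    [0,0,0],
    [0,0,0],
    [0,0,0],
  ],
)

```text
time: 18.58
eef_pos: [0.5021, 0.0512, 0.0943]
tcp_rot: [0.949, 0.089, 0.302, -0.028]
contact_force: [0.9, 0.1, -0.5]
opening: 0.349
```

```bash
python3 st.py
```

```text
[-0.214 -0.191  2.445  0.648  0.381 -0.945] [ 0.9  0.1 -0.5] [-0.08  0.29  0.04] 0.349116742331054
[-0.0489  0.0064  0.0943] tilt -35.2947183604242
[0.0035, -0.0, 0.0154] [0.1, -0.3, -0.0]
[0.0023, -0.0, 0.0171] [0.1, -0.3, -0.0]
[0.0012, -0.0, 0.0187] [0.1, -0.3, -0.0]
[0.0006, -0.0, 0.0195] [0.1, -0.3, -0.0]
```

Request:
step_arm(
  gripper=[0.3,0.3,0.3,0.3,0.3,0.3,0.3,0.3],
  linear=[
    [0,0,-0.007],
    [0,0,-0.014],
    [0.003,0,-0.02],
    [0.011,0,-0.032],
    [0.022,0,-0.048],
    [0.04,0,-0.073],
    [0.058,0,-0.1],
    [0.058,0,-0.1],
  ],
  delta_rot=[
    [0,0,0],
    [0,0,0],
    [0,0,0],
    [0,0,0],
    [0,0,0],
    [0,0,0],
    [0,0,0],
    [0,0,0],
  ],
)

```text
time: 19.58
eef_pos: [0.4936, 0.049, 0.2127]
tcp_rot: [0.948, 0.089, 0.304, -0.027]
contact_force: [1.6, 0.3, -0.3]
opening: 0.35
```

```bash
python3 st.py|head -2
python3 - <<'E'
from h import *
im=ctrl.read_camera("scene")["frame"];t=ctrl.read_camera("top")["frame"]
z=np.hstack([cv2.resize(t[175:250,190:315],(400,240),interpolation=cv2.INTER_CUBIC),cv2.resize(im[150:255,255:355],(400,420),interpolation=cv2.INTER_CUBIC)[:240]*0])
a=np.zeros((600,800,3),np.uint8);a[:240,:400]=z[:,:400];a[:420,400:]=cv2.resize(im[150:255,255:355],(400,420),interpolation=cv2.INTER_CUBIC)
a[240:540,:400]=cv2.resize(t,(400,300));cv2.imwrite("pics/w6.png",a[:,:,::-1])
E
```

```text
[-0.226 -0.443  2.382  0.386  0.658 -0.654] [ 1.6  0.3 -0.3] [-0.03  0.32  0.02] 0.34950116524607794
[-0.0577  0.0058  0.2127] tilt -35.594552334685496
```

View pics/w6.png

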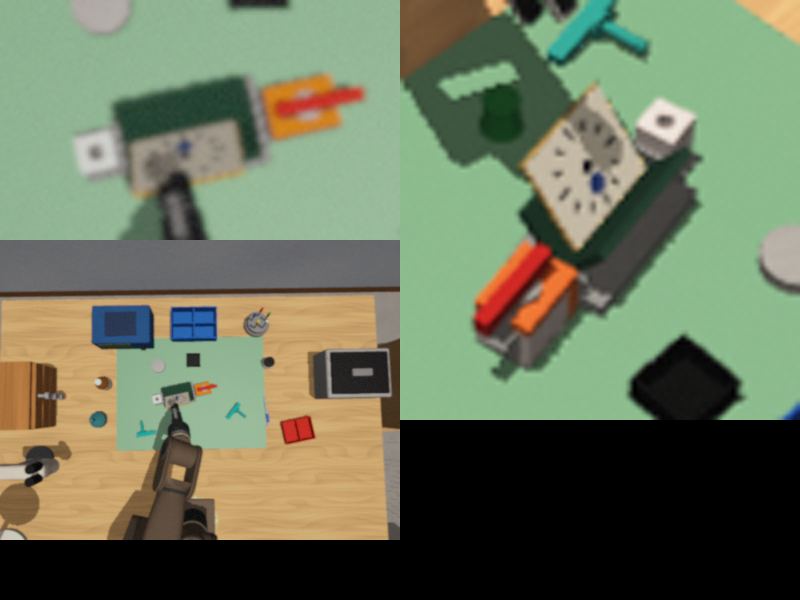

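The dial faces up on the -x wall, the pin's bar lies along the notch, and the arm is clear. One numeric check of the plate corners and bar against the nominal seated poses.

Run:
```python
from h import *
c=ctrl.read_camera("scene");s55,c55=np.sin(np.radians(55)),np.cos(np.radians(55))
def P(s,n,y): return cw([-s*c55+n*s55,y,.022+s*s55+n*c55])
for y in(.0585,-.0465):print("plate up/low",w2px(c,P(.0918,.005,y)).round(1),w2px(c,P(.0018,.005,y)).round(1))
print("seen top304.3,171.2 left285.5,190.5 | right316.3,191.3 bottom299.3,212.5")
r=c["frame"].astype(int)
for n in("scene","top"):
    c=ctrl.read_camera(n);r=c["frame"].astype(int);m=((r[...,0]>130)&(r[...,1]<60)&(r[...,2]<60)).astype(np.uint8)
    k,l,st,ce=cv2.connectedComponentsWithStats(m);p=w2px(c,cw([.0012,-.1275,.079]))
    j=min(range(1,k),key=lambda i:np.hypot(*(ce[i]-p))+(st[i,4]<30)*1e3);print(n,ce[j].round(1),st[j],"pred",p.round(1), "per +10mm z",(w2px(c,cw([.0012,-.1275,.089]))-p).round(1))
    rc=cv2.minAreaRect(np.argwhere(l==j)[:,::-1].astype(np.float32));W=[px2w(c,q,.079) for q in cv2.boxPoints(rc)];print((C.inv().apply(np.array(W)-O)*1e3).round(0).tolist())
```

```text
plate up/low [303.8 169.9] [316.2 191.7]
plate up/low [284.8 190.7] [298.2 212.7]
seen top304.3,171.2 left285.5,190.5 | right316.3,191.3 bottom299.3,212.5
scene [282.9 220.7] [274 211  19  20 102] pred [282.8 219.7] per +10mm z [-0. -2.]
[[-5.0, -169.0, 79.0], [-2.0, -86.0, 79.0], [12.0, -89.0, 79.0], [9.0, -172.0, 79.0]]
top [288.1 206.4] [277 204  25   7  58] pred [289.1 205.7] per +10mm z [ 0.1 -0.2]
[[4.0, -90.0, 79.0], [4.0, -164.0, 79.0], [-6.0, -164.0, 79.0], [-5.0, -90.0, 79.0]]
```

All corners agree within about 1.4 px, and the bar sits at its seated height. I'll hand it in.

```bash
python3 -c "
from plant import ctrl
print(ctrl.sign_off(), ctrl.get_state()['time'])"
```

```text
the job is handed in; nothing more can be done
the job is handed in; nothing more can be done
```

The job is done and handed in at about 20 s of robot time, inside the 53 s limit.

- **Pin:** I drew the red-handled pin out of its bore and lowered it into the orange notch. I let go with the collar at its resting height.
- **Plate:** I gripped its upper edge and turned it about 70° over the valley. I lowered it until I felt the wall and then the valley bottom (about 26 N), and only then let go.

**Last checks, all from camera images:**
- The plate's corners are within about 1.4 pixels of where a plate lying flat on the other wall should appear, dial up.
- The pin's bar is within about 1 pixel of its seated position in both views, roughly 5 mm in height.
- The gripper was clear of everything, and I saw no bystander moved.

**Disagreement:** the cameras put the notch 1.1 to 3.5 mm sideways of my first cradle estimate. I used the wrist camera's +2.2 mm, and the pin went in without resistance.

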